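# Discard a used test tube through a pedal bin

### The arm

A 6-joint arm with a two-finger parallel gripper is mounted at the origin on a cart in front of the work surface, level with it; the furniture and walls round the work are solid. World frame = base frame: x ahead of the robot, y to its left, z up, the work surface at z = 0. Lengths are in m, angles in degrees, forces in N, time in s.
With the tool pointing down it reaches from about 0.325 to 0.85 m from the base axis. Payload 15.5 kg.
Tool frame: the origin (TCP) lies at the very end of the fingers, on their centre line; the grasp point (between the pads) lies arm.grip_depth behind it (arm.grip_depth is the distance from the TCP to the grasp point, in m); z points along the fingers, y is the direction in which the jaws open and shut (so a half turn about z gives the same grasp; the last joint's range is limited). The gripper opens to 91 mm and grips with 3 to 60 N. Pads are 32 mm wide; open, the fingers measure 118 mm over their backs; the gripper's body (76 mm by 178 mm) begins 60 mm behind the grasp point.
Start: joints at [-80.644, 28.281, 77.091, -0, 74.628, -5.472], TCP at [0.16, -0.604, 0.214] pointing down, gripper open.
Joint ranges: [-166.48, 166.48], [-47.26, 123.95], [12.59, 153.08], [-70.14, 250.14], [6.76, 159.57], [-176.63, 176.63]. Speed limits (degrees/s): [108.29, 108.29, 147.25, 172.46, 172.46, 172.46].

### API

Orientations are given as a 3x3 rotation matrix whose columns are the frame's x, y, z axes.
In Python, from rig import arm gives the robot as it stands. Calls block until the motion is done:
- arm.move_to(position, orientation): joint-space move of the TCP to a pose.
- arm.move_l(position, orientation=None, feed=0.15): straight line of the TCP; orientation=None keeps the orientation; feed is the mean speed in m/s.
- arm.move_joints(angles): joint-space move.
- arm.grip(opening): finger opening in m; the grip force is fixed at half the most; returns when the fingers have stopped.
- arm.sleep(seconds).
- arm.solve_ik(position, orientation): joint angles nearest the present ones, or None.
- arm.snapshot(name): name is "scene" or "top"; returns the picture (480x640x3 uint8, red, green, blue); there is no depth.
- arm.get_calibration(name): a dict with "intrinsics" (3x3 intrinsics, pixels), "cam_to_world" (4x4, takes a point from camera to world coordinates). Camera axes: x right, y down, z forward; pixel columns grow to the right and rows downward; lengths in m; the calibration is good to about 2 mm. A picture is of the moment at which its call begins. get_calibration takes no time and is no camera call.
A pose or a line that the arm cannot do raises arm.Unreachable and nothing moves.
- arm.sign_off(): hands the job in, once; it reports no verdict.
Readings, each from a call of its own:
- arm.current_t(): time.
- arm.current_joint_positions(): joint angles.
- arm.current_dq(): joint speeds.
- arm.current_tau(): joint torques, N m.
- arm.current_ee_pos(): TCP position.
- arm.current_tool_rot(): TCP orientation.
- arm.current_force(): force on the tool from outside, world axes, zero at the start.
- arm.current_torque(): the same for the moment, N m.
- arm.current_width(): finger opening in m.
Only numpy, scipy, OpenCV 4.12 (cv2) and the standard library are available. Lean on these libraries where they do the work, as an engineer would, in place of code of your own. Each camera call takes 0.05 s, during which the arm holds its last target.

### The job

Pick up the used test tube from the wooden cradle and lay it on the feed ramp of the glass-waste bin, where it rolls down and waits at the catch. Then press the bin's pedal down until you feel its rubber stop and a little further, firmly but without forcing it, and hold it there while the lid is up and the tube rolls in. Finally ease the pedal slowly back up, keeping contact, so that the lid closes without slamming; use only the pedal to open the lid, and leave the other things where they are.

Things in the scene. Friction and masses are not known exactly. Their poses are not given: they have to be found in the camera images.
- tube: The used test tube: clear empty glass, 130 mm long, 20 mm diameter (collider radius 10.2 mm), 16 g, lying level in the wooden cradle with its axis 36 mm above the bench. Origin at its closed end, z axis along the tube towards its mouth.
- tube_mid (a point): Middle of the tube on its axis, 65 mm from either end: the place to grasp it. z axis along the tube.
- cradle: Low wooden cradle with two V supports, 84 mm apart, that holds the tube; fixed, 110 x 40 x 36 mm, base plate 6 mm thick. Origin under its centre, x along the tube; between the supports, 35 mm either side of the middle is free for fingers above the base plate.
- bin: Fixed steel glass-waste bin, 166 x 176 mm, 130 mm high with its lid. Origin under its centre on the bench, z up; -x is the front where the pedal sticks out, +y the side with the feed ramp. The grey plinth (lowest 50 mm) hides the pedal mechanism.
- bin_floor (a point): Middle of the bin's inner floor, 50 mm above the bench, axes as the bin's. Inside: x -76 to 76, y -81 to 81 mm; the wall below the ramp is 98 mm high, the others 125 mm.
- ramp_mid (a point): Point on the ramp's surface over which to lay the tube (bin frame x 0, y 175, z 120 mm), axes as the bin's. Lay the tube with its axis along the bin's x, its middle over this point, its axis 10.4 mm above the surface; it has 10 mm to spare at each end. Let go, it rolls towards the bin until it meets the catch.
- ramp_top (a point): Upper end of the ramp (bin x 0, y 215, z 128 mm). The ramp is two steel rails 16 mm wide at bin x = -50 and +50 mm, open between them (84 mm) for fingers, sloping 12 degrees down to the rim at y = 81, z = 100 mm, with upright side cheeks at x = -76.5 and +76.5 mm that stand 18 mm over the rails.
- catch_top (a point): Where the top of the catch stands when up (bin x 0, y 105, z 118 mm; the point does not move with it). The catch is a dark steel tab 40 mm wide between the rails, 13 mm above them. The tube waits at it with its axis at bin y 117, z 118 mm and is free once the catch has sunk 13 mm. It sinks only when the pedal is pressed into its rubber stop, and rises again when the pedal comes back.
- tread (a point): Middle of the upper face of the pedal's tread, a dark ribbed steel plate 46 mm (bin x) by 64 mm (bin y), at bin x = -185 mm and 72 mm above the bench when up; axes as the bin's when up. Press here from above with closed fingers. More than 28 N on it bends the linkage, a failure.
- pedal (a joint): Pedal hinge (rad), 0 = up, grows as pressed; axis parallel to bin y at bin x +60, z 30 mm: the tread moves 24.5 mm per 0.1 rad. It takes 2 to 6 N until the rubber stop, then about 6 N more per mm; 12 to 16 N on the tread sinks the catch. A hidden screw sets the stop between 20 and 44 mm of tread travel, new each time: feel for it. Let go, the pedal springs up far too fast.
- lid (a joint): Lid hinge (rad), 0 = shut, grows as the lid rises: 6 times the pedal's angle (0.5 to 1.1 rad at the stop). It lies along the bin's x on its -y rim. The lid slams, a failure, if it falls faster than 1.8 rad/s (the tread rising at 73 mm/s); about 20 mm/s at the tread is a good easing speed.
- lid_edge (a point): Middle of the lid's free edge, on the ramp side, at its top.
- tape: Roll of tape, 96 mm across and 48 mm high, loose bystander; origin under its centre.
- cover_box: Small cover-glass box 27 x 27 x 19 mm, loose bystander; origin under its centre.
- rubber_bulb: Rubber pipette bulb 37 x 68 x 37 mm, loose bystander; origin under its centre.
Mind the look-alikes: they are no part of the job. Of the things that look like the tube, the larger one is meant.

How it is judged:
By the outcome, as a careful person would: the job done as asked, in the order asked, and still so for the second after the job is handed in, with the robot touching nothing.
It also fails if it takes over 64 s, if anything falls off the work surface, if the arm or the gripper's body presses on something with over 40 N, if the wrist force passes 120 N, or if a joint passes its speed limit or range.

## Working session

There is one attempt and no reset: what is moved stays moved. The work goes in short steps, each a Python script; the robot and the scene stay as the last script left them, time stands still between calls to the robot, and variables do not carry over. Pictures are saved under pics/ and viewed, and the job is handed in when it is done.

```bash
ls; mkdir -p pics; python3 - <<'E'
from rig import arm
import cv2,numpy as np
for n in("scene","top"):
    im=arm.snapshot(n); cv2.imwrite(f"pics/{n}0.png",im[:,:,::-1])
    c=arm.get_calibration(n); print(n,np.round(c["intrinsics"],1).tolist(),np.round(c["cam_to_world"],4).tolist())
print(arm.grip_depth,arm.current_t(),arm.current_width(),arm.current_tool_rot())
E
```

```text
pics
scene [[509.3, 0.0, 313.4], [0.0, 509.3, 247.6], [0.0, 0.0, 1.0]] [[-0.7704, -0.5095, 0.3832, 0.0929], [-0.6373, 0.5979, -0.4863, 0.5101], [0.0186, -0.6189, -0.7853, 1.0037], [0.0, 0.0, 0.0, 1.0]]
top [[603.0, 0.0, 316.6], [0.0, 603.0, 239.3], [0.0, 0.0, 1.0]] [[-0.0267, -0.9947, 0.0992, 0.3649], [-0.9996, 0.0277, 0.0091, -0.0286], [-0.0118, -0.0989, -0.995, 1.6927], [0.0, 0.0, 0.0, 1.0]]
0.0188 0.1 0.09167441330762792 [[ 9.66687979e-01  2.55957667e-01 -1.56864550e-04]
 [ 2.55957690e-01 -9.66687432e-01  1.03437177e-03]
 [ 1.13116397e-04 -1.04006544e-03 -9.99999453e-01]]
```

View pics/scene0.png

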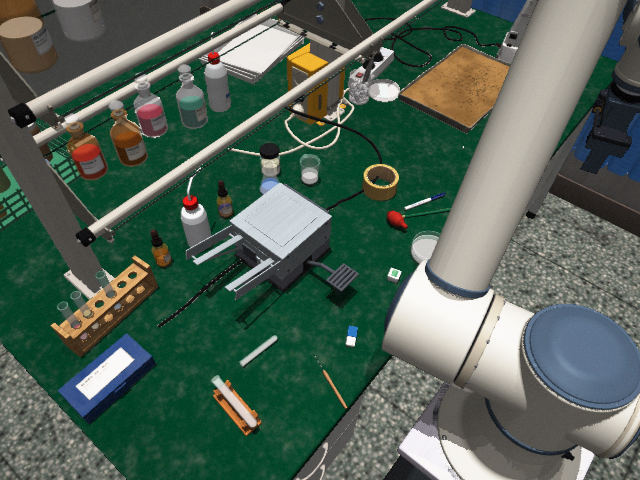

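View pics/top0.png

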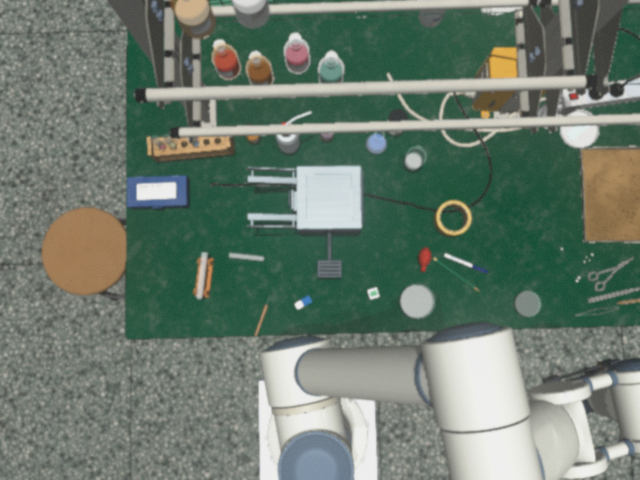

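The scene view shows the cradle with the tube at about (235,402), the bin at (285,230) and the tread at (343,277). In the top view the cradle is at (203,275), the tread at (329,269) and the ramp rails run from (250,175) to (250,218). The loose rod at (246,257) is the look-alike. Next I'll zoom in.

```bash
python3 - <<'E'
import cv2
t=cv2.imread("pics/top0.png"); s=cv2.imread("pics/scene0.png")
cv2.imwrite("pics/tz1.png",cv2.resize(t[150:300,180:380],None,fx=4,fy=4,interpolation=cv2.INTER_CUBIC))
cv2.imwrite("pics/sz1.png",cv2.resize(s[170:310,180:370],None,fx=4,fy=4,interpolation=cv2.INTER_CUBIC))
cv2.imwrite("pics/sz2.png",cv2.resize(s[320:445,190:300],None,fx=4.5,fy=4.5,interpolation=cv2.INTER_CUBIC))
E
```

```text
(no output)
```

View pics/tz1.png

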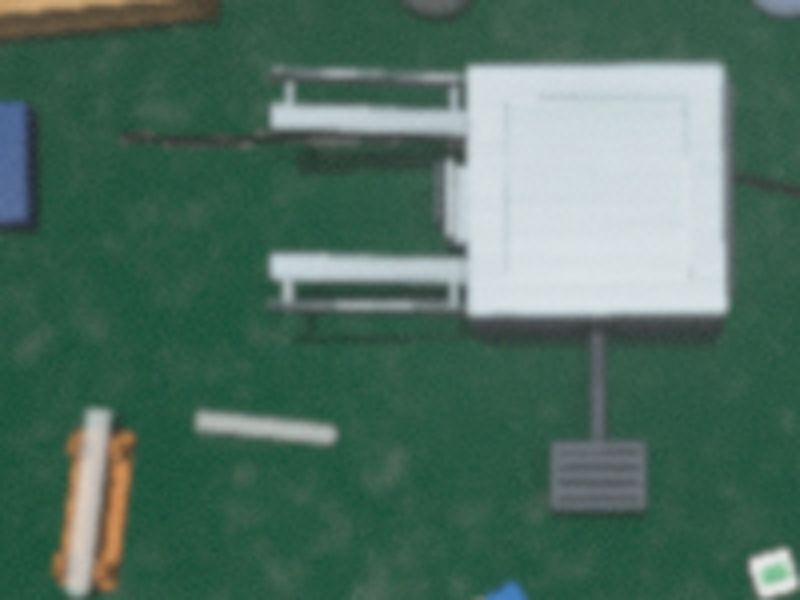

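View pics/sz1.png

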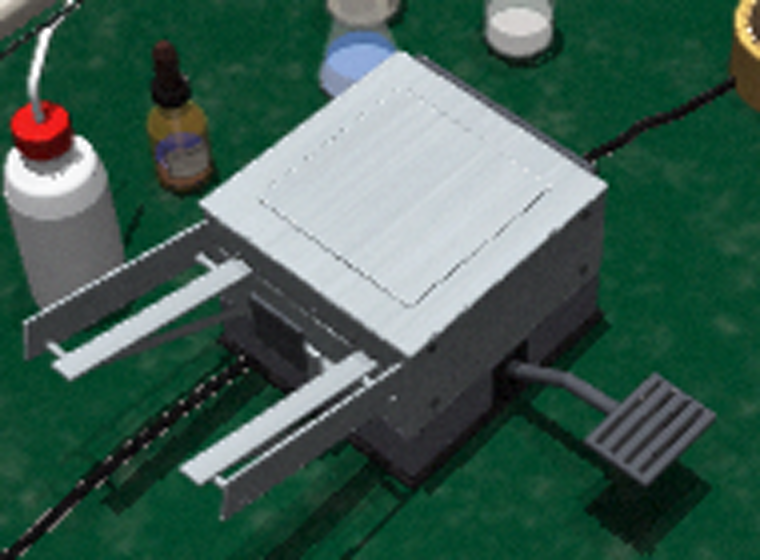

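View pics/sz2.png

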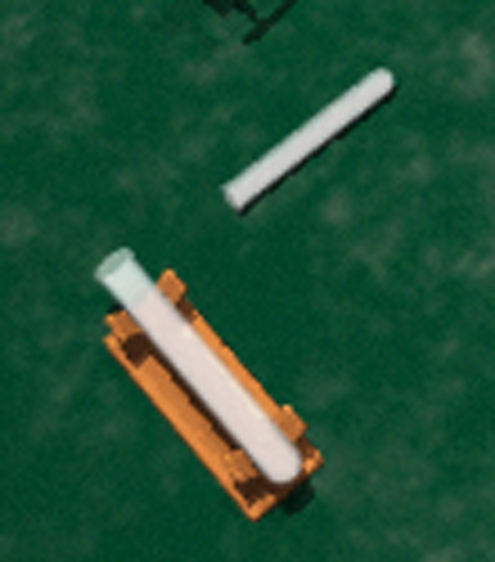

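```bash
cat > h.py <<'E'
import numpy as np, cv2
from rig import arm
def ray(n,uv,z):
    c=arm.get_calibration(n);K=np.array(c["intrinsics"]);T=np.array(c["cam_to_world"])
    d=T[:3,:3]@np.linalg.solve(K,np.array([uv[0],uv[1],1.])); o=T[:3,3]
    return o+d*(z-o[2])/d[2]
def proj(n,p):
    c=arm.get_calibration(n);K=np.array(c["intrinsics"]);T=np.array(c["cam_to_world"])
    q=K@(T[:3,:3].T@(np.array(p)-T[:3,3])); return q[:2]/q[2]
E
python3 - <<'E'
from h import *
np.set_printoptions(precision=4,suppress=True)
tz=lambda p:(p[0]/4+180-.4,p[1]/4+150-.4); s1=lambda p:(p[0]/4+180-.4,p[1]/4+170-.4); s2=lambda p:(p[0]/4.5+190-.4,p[1]/4.5+320-.4)
L={}
for nm,n,pts,f in(("top","top",[(467,318),(467,63),(725,64),(729,315)],tz),("scene","scene",[(405,357),(200,205),(400,52),(607,185)],s1)):
    P=np.array([ray(n,f(p),.130) for p in pts]); c=P.mean(0)
    ys=(P[0]+P[1]-P[2]-P[3])/2; xs=(P[1]+P[2]-P[0]-P[3])/2
    print(nm,P[:,:2].tolist(),"c",c,"len y",np.linalg.norm(ys),np.degrees(np.arctan2(-ys[0],ys[1])),"len x",np.linalg.norm(xs),np.degrees(np.arctan2(xs[1],xs[0])))
print("tread top",ray("top",tz((599,476)),.072),"scene",ray("scene",s1((650,430)),.072))
print("rail ends top",ray("top",tz((270,118)),.128),ray("top",tz((270,267)),.128))
print("rail ends scene",ray("scene",s1((62,370)),.128),ray("scene",s1((192,475)),.128))
for nm,n,f,a,b in(("t","top",tz,(98,410),(76,594)),("s","scene",s2,(113,262),(288,470))):
    A=ray(n,f(a),.036);B=ray(n,f(b),.036);print(nm,A,B,(A+B)/2,np.linalg.norm(A-B),np.degrees(np.arctan2(*(A-B)[[1,0]])))
# shelf bar height
print(ray("top",(300,130),.3))
E
```

```text
top [[0.5488551363322556, 0.03768943454912464], [0.7180851206585814, 0.033734663372319534], [0.712430593075857, -0.13617251022178], [0.5460310030679146, -0.13312921054398927]] c [ 0.6314 -0.0495  0.13  ] len y 0.17041564717612595 -1.4254606565807304 len x 0.16785126166005426 -1.1944770818345245
scene [[0.5528457210017177, 0.037942078226610554], [0.713361043333761, 0.03283400395247871], [0.7095714752885584, -0.13245475797284767], [0.5471064450801693, -0.12941143552297063]] c [ 0.6307 -0.0478  0.13  ] len y 0.16638936446894967 -1.6408415869793858 len x 0.16154159943780286 -1.4457272760822388
tread top [ 0.4464 -0.0461  0.072 ] scene [ 0.4454 -0.0439  0.072 ]
rail ends top [0.6855 0.1646 0.128 ] [0.5863 0.1661 0.128 ]
rail ends scene [0.687  0.1616 0.128 ] [0.5865 0.164  0.128 ]
t [0.5031 0.2979 0.036 ] [0.3771 0.3141 0.036 ] [0.4401 0.306  0.036 ] 0.1270761856923424 -7.297398216057744
s [0.5039 0.2956 0.036 ] [0.38   0.3127 0.036 ] [0.4419 0.3041 0.036 ] 0.12511914897620893 -7.869317804742659
[0.7644 0.0163 0.3   ]
```

```bash
cat >> h.py <<'E'
def tri(a,b):
    A=[];B=[]
    O=[];D=[]
    for n,uv in(("top",a),("scene",b)):
        p0=ray(n,uv,0.);p1=ray(n,uv,.5);d=(p1-p0)/np.linalg.norm(p1-p0);M=np.eye(3)-np.outer(d,d);A.append(M);B.append(M@p0)
    return np.linalg.solve(sum(A),sum(B))
YAW=np.radians(-1.4); BC=np.array([.631,-.0495])
def binp(x,y,z):
    c,s=np.cos(YAW),np.sin(YAW); return np.array([BC[0]+c*x-s*y,BC[1]+s*x+c*y,z])
def R(deg):
    c,s=np.cos(np.radians(deg)),np.sin(np.radians(deg)); return np.array([[c,s,0],[s,-c,0],[0,0,-1.]])
E
python3 - <<'E'
from h import *
np.set_printoptions(precision=4,suppress=True)
print(tri((175,131),(85,237)),tri((140,95),(22,113)))
print(binp(0,175,.12),binp(-185,0,.072))
for p,a in(((.441,.305,.2),-7.6),((.441,.305,.0172),-7.6),(binp(0,175,.25),-1.4),(binp(0,175,.1112),-1.4),(binp(-185,0,.2),-1.4),(binp(-185,0,.025),-1.4)):
    print(p,arm.solve_ik(np.array(p),R(a)))
E
```

```text
[0.7742 0.3151 0.2856] [0.7674 0.315  0.5602]
[  4.9066 174.8983   0.12  ] [-184.3138    4.4705    0.072 ]
(0.441, 0.305, 0.2) [ 28.2863  22.0252  90.6884  -0.      67.2864 125.8863]
(0.441, 0.305, 0.0172) [ 28.2863  37.0732 100.3748  -0.      42.552  125.8863]
[  4.9066 174.8983   0.25  ] None
[  4.9066 174.8983   0.1112] None
[-184.3138    4.4705    0.2   ] None
[-184.3138    4.4705    0.025 ] None
```

```bash
sed -i 's/c,s=np.cos(YAW),np.sin(YAW); return/x,y=x\/1000,y\/1000; c,s=np.cos(YAW),np.sin(YAW); return/' h.py
python3 - <<'E'
from h import *
np.set_printoptions(precision=4,suppress=True)
for p,a in(((.441,.305,.2),172.4),((.441,.305,.0172),172.4),(binp(0,175,.25),178.6),(binp(0,175,.1112),178.6),(binp(-185,0,.2),178.6),(binp(-185,0,.025),178.6)):
    print(p,arm.solve_ik(np.array(p),R(a)))
arm.move_to(np.array([.441,.305,.2]),R(172.4)); print(arm.current_t(),arm.current_ee_pos())
arm.grip(.06);print(arm.current_t())
for n in("scene","top"): cv2.imwrite(f"pics/{n}1.png",arm.snapshot(n)[:,:,::-1])
im=cv2.imread("pics/scene1.png"); cv2.imwrite("pics/sz3.png",cv2.resize(im[270:450,150:350],None,fx=3,fy=3))
E
```

```text
(0.441, 0.305, 0.2) [ 28.2863  22.0252  90.6884  -0.      67.2864 -54.1137]
(0.441, 0.305, 0.0172) [ 28.2863  37.0732 100.3748  -0.      42.552  -54.1137]
[0.6353 0.1254 0.25  ] [  5.8895  28.4746  70.8368  -0.      80.6886 -82.7105]
[0.6353 0.1254 0.1112] [  5.8895  36.0851  80.0243  -0.      63.8906 -82.7105]
[ 0.4461 -0.045   0.2   ] [ -13.3978   15.1349  101.9591   -0.       62.906  -101.9978]
[ 0.4461 -0.045   0.025 ] [ -13.3978   32.4637  112.5225   -0.       35.0137 -101.9978]
3.425 [0.4414 0.3046 0.2   ]
4.075
```

View pics/sz3.png

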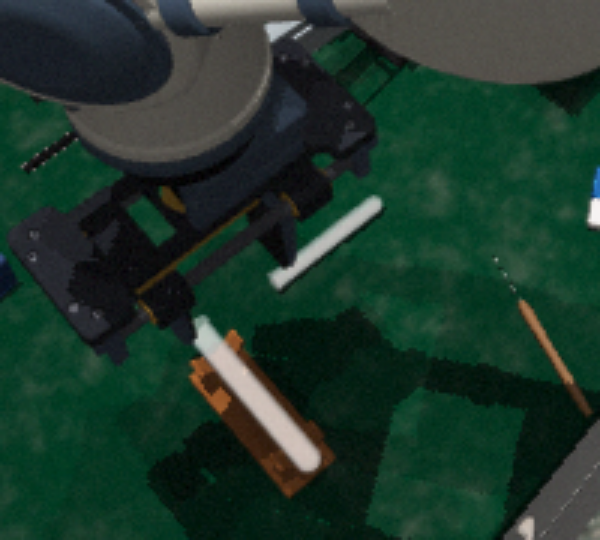

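The open gripper hangs over the cradle, and the tube lies undisturbed from about (200,330) to (310,460) in the crop. I'll descend and grasp.

```bash
python3 - <<'E'
from h import *
arm.move_l(np.array([.441,.305,.0172]),R(172.4),feed=.12); print(arm.current_t(),arm.current_ee_pos(),arm.current_force())
arm.grip(.015); print(arm.current_t(),arm.current_width(),arm.current_force())
arm.move_l(np.array([.441,.305,.19]),feed=.12); print(arm.current_t(),arm.current_width(),arm.current_force())
cv2.imwrite("pics/scene2.png",arm.snapshot("scene")[100:460,100:400,::-1])
E
```

```text
5.85 [0.44128897 0.30518117 0.01772243] [ 0.25365998  0.22069365 -0.38476759]
6.5417 0.01979910844067299 [0.24361581 5.86933504 2.61548306]
8.1333 0.019548579918949437 [-0.66554295 -0.21107251 -0.78653369]
```

View pics/scene2.png

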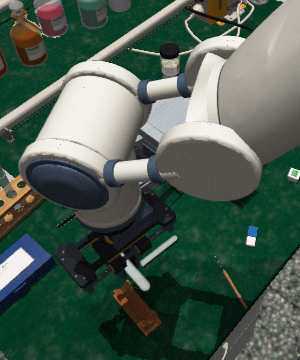

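The tube is held (width 19.6 mm) and the cradle is empty. Next I'll carry it over the ramp.

```bash
python3 - <<'E'
from h import *
arm.move_to(binp(0,175,.20),R(178.6)); print(arm.current_t(),arm.current_ee_pos(),arm.current_width())
for n in("scene","top"): cv2.imwrite(f"pics/{n}3.png",arm.snapshot(n)[:,:,::-1])
im=cv2.imread("pics/scene3.png"); cv2.imwrite("pics/sz4.png",cv2.resize(im[150:330,130:370],None,fx=3,fy=3))
E
```

```text
9.2167 [0.63441459 0.12645413 0.19979993] 0.019599714709344965
```

View pics/sz4.png

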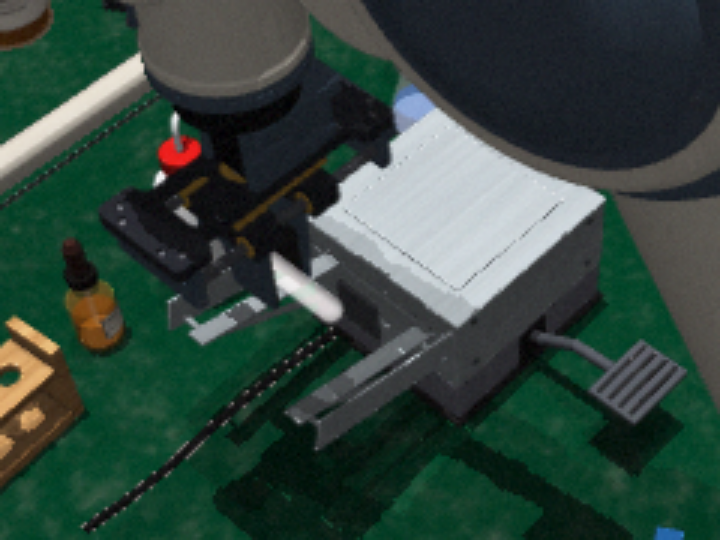

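View pics/top3.png

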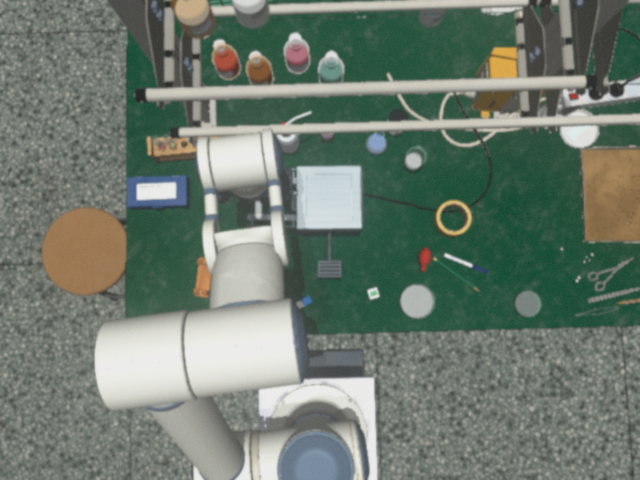

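The tube hangs over the ramp, its near (closed) end at about (330,305) in the crop. The bottles are clear of the gripper. I'll compare that end with the predicted position, then lower.

```bash
python3 - <<'E'
from h import *
np.set_printoptions(precision=4,suppress=True)
p=arm.current_ee_pos(); print(proj("scene",binp(-65,175,.2188)),ray("scene",(242,254),.2188),binp(-65,175,.2188))
arm.move_l(binp(0,175,.128),R(178.6),feed=.08)
f0=arm.current_force();print(arm.current_t(),f0)
arm.move_l(binp(0,175,.1122),feed=.04); print(arm.current_ee_pos(),arm.current_force()-f0)
cv2.imwrite("pics/scene4.png",cv2.resize(arm.snapshot("scene")[150:330,130:370,::-1],None,fx=3,fy=3)); print(arm.current_t())
E
```

```text
[241.9095 254.5979] [0.5712 0.1259 0.2188] [0.5703 0.127  0.2188]
10.3667 [-1.4809  0.2288  0.6263]
[0.6351 0.1254 0.1119] [ 0.2921 -1.56    1.4639]
10.9583
```

View pics/scene4.png

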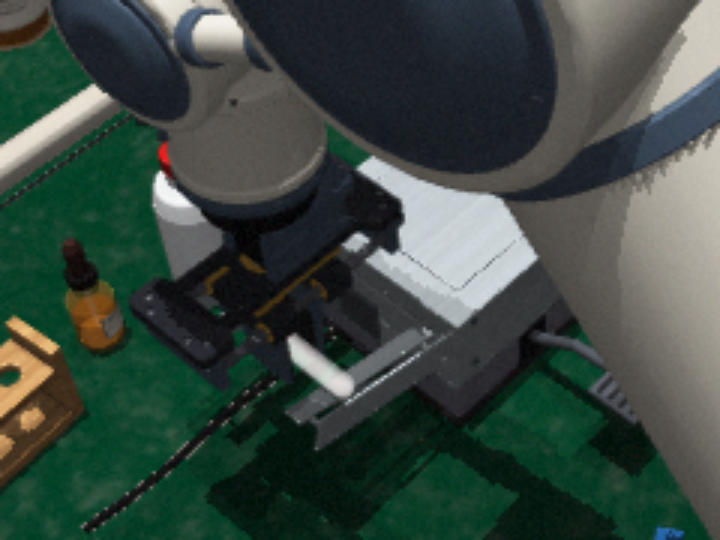

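The tube rests over the near rail, with its end at (345,385) inside the cheek, and I can feel light contact. I'll release it gently and lift.

```bash
python3 - <<'E'
from h import *
arm.grip(.032); print(arm.current_t(),arm.current_width(),arm.current_force())
arm.sleep(.3)
arm.move_l(binp(0,175,.20),feed=.06); print(arm.current_t(),arm.current_force())
arm.move_to(binp(-185,0,.16),R(178.6)); print(arm.current_t())
arm.grip(0.0); print(arm.current_t(),arm.current_force())
for n in("scene","top"): cv2.imwrite(f"pics/{n}5.png",arm.snapshot(n)[:,:,::-1])
im=cv2.imread("pics/scene5.png"); cv2.imwrite("pics/sz5.png",cv2.resize(im[150:330,130:370],None,fx=3,fy=3))
im=cv2.imread("pics/top5.png"); cv2.imwrite("pics/tz5.png",cv2.resize(im[150:300,180:380],None,fx=3.5,fy=3.5))
E
```

```text
11.3667 0.031892672592221935 [-0.28563499 -0.23204019 -0.91495407]
13.2833 [ 0.1491365   0.33302478 -0.78221673]
14.2917
14.9167 [ 0.10176718 -0.56347541 -0.36771383]
```

View pics/sz5.png

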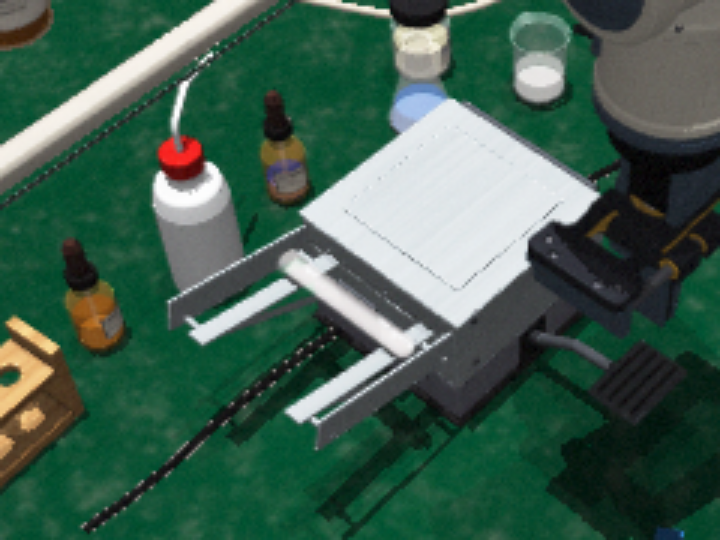

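View pics/tz5.png

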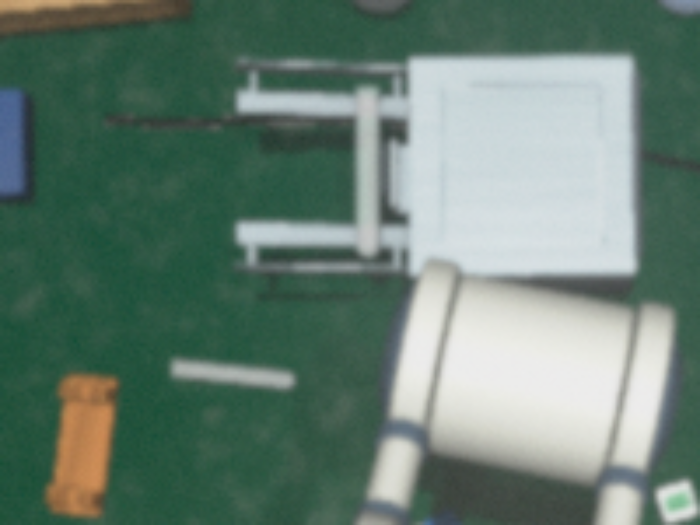

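The tube lies square across both rails at the catch (crop (285,255) to (405,345)). The gripper hangs over the tread. Before pressing I'll check the tube's position and the wrist's clearance to the rising lid.

```bash
python3 - <<'E'
from h import *
np.set_printoptions(precision=4,suppress=True)
print("tube mid",ray("top",(367/3.5+179.6,170/3.5+149.6),.118),"exp",binp(0,117,.118))
for z in(.25,.3,.35,.4,.45): print(z,ray("top",(440/3.5+180,262/3.5+150),z),ray("top",(650/3.5+180,303/3.5+150),z))
print(arm.current_ee_pos())
E
```

```text
tube mid [0.6335 0.0677 0.118 ] exp [0.6339 0.0675 0.118 ]
0.25 [0.5444 0.0098 0.25  ] [ 0.512  -0.1337  0.25  ]
0.3 [0.5382 0.0085 0.3   ] [ 0.5069 -0.1301  0.3   ]
0.35 [0.532  0.0071 0.35  ] [ 0.5018 -0.1264  0.35  ]
0.4 [0.5257 0.0058 0.4   ] [ 0.4967 -0.1228  0.4   ]
0.45 [0.5195 0.0045 0.45  ] [ 0.4916 -0.1191  0.45  ]
[ 0.446 -0.045  0.16 ]
```

```bash
python3 - <<'E'
from h import *
np.set_printoptions(precision=3,suppress=True)
p=binp(-185,0,.08)
arm.move_l(p,R(178.6),feed=.06); arm.sleep(.3)
f0=np.mean([arm.current_force() for _ in range(5)],0); print("t",arm.current_t(),"f0",f0)
z=.076; 
for k in range(10):
    arm.move_l(np.array([p[0],p[1],z]),feed=.02)
    f=arm.current_force()-f0; print(round(z,4),f,round(arm.current_t(),2),arm.current_ee_pos()[2])
    if f[2]>7.5: break
    z-=.002
E
```

```text
t 16.8 f0 [-0.442  0.873 -0.092]
0.076 [ 0.04  -1.171  1.023] 17.15 0.07580676842874876
0.074 [ 0.489 -1.848  0.131] 17.4 0.07388294537764536
0.072 [ 0.258 -0.809  2.549] 17.65 0.07200592256256592
0.07 [ 0.106 -1.457  3.491] 17.9 0.06992273903152382
0.068 [-2.127 -1.375  2.812] 18.15 0.06787415920997224
0.066 [-2.051 -1.73   3.3  ] 18.4 0.0658978380946173
0.064 [-2.754 -0.528  2.584] 18.65 0.0639279937834102
0.062 [-1.328 -0.836  3.216] 18.9 0.06197104146964498
0.06 [-2.161  0.009  3.482] 19.15 0.05996515354425319
0.058 [-2.18  -1.074  3.826] 19.4 0.05798277201551554
```

```bash
cat >> h.py <<'E'
F0=np.array([-.442,.1,-.092])
def fm(n=6):
    v=[]
    for _ in range(n): v.append(arm.current_force()); arm.sleep(.02)
    return np.mean(v,0)-F0, np.std(v,0)[2]
E
python3 - <<'E'
from h import *
np.set_printoptions(precision=2,suppress=True)
p=binp(-185,0,.0); z=.058; last=None
for k in range(60):
    z-= .001 if (last is None or last<6.5) else .0004
    if z<.024: print("deep");break
    arm.move_l(np.array([p[0],p[1],z]),feed=.02)
    f,s=fm(4 if (last is None or last<6.5) else 8); last=f[2]; print(round(z,4),f,round(s,2),round(arm.current_t(),2),arm.current_ee_pos()[2])
    if last>13.3: break
cv2.imwrite("pics/scene6.png",cv2.resize(arm.snapshot("scene")[120:330,130:370,::-1],None,fx=2.5,fy=2.5))
E
```

```text
0.057 [-2.22 -0.17  3.39] 0.57 19.72 0.05700237142288023
0.056 [-2.75  0.29  3.89] 0.3 20.03 0.05596869668532306
0.055 [-3.01 -0.17  3.54] 0.52 20.35 0.054988726458634944
0.054 [-2.94  0.12  3.88] 0.14 20.67 0.05398036204410227
0.053 [-2.5  -0.31  3.98] 0.59 20.98 0.05300144078899266
0.052 [-2.76  0.51  3.59] 0.28 21.3 0.05196638955177507
0.051 [-2.61 -0.32  3.86] 0.16 21.62 0.05098009931492338
0.05 [-2.65 -0.04  4.2 ] 0.23 21.93 0.049972039506563676
0.049 [-2.83 -0.    3.7 ] 0.81 22.25 0.048990813183539456
0.048 [-2.98 -0.25  3.64] 0.62 22.57 0.04798098955959325
0.047 [-3.2  -0.17  4.27] 0.15 22.88 0.04698400515635445
0.046 [-2.87  0.05  3.65] 0.43 23.2 0.045979652733336346
0.045 [-2.95 -0.2   3.46] 0.35 23.52 0.044972920214877685
0.044 [-2.76 -0.19  3.85] 0.71 23.83 0.04397714294719356
0.043 [-3.13  0.17  3.17] 0.74 24.15 0.042964975057410586
0.042 [-3.22 -0.14  3.65] 0.59 24.47 0.04198949561551704
0.041 [-3.52  0.33  4.16] 0.55 24.78 0.04096154248108329
0.04 [-3.68 -0.14  3.38] 0.3 25.1 0.03997001526548276
0.039 [-3.44  0.08  3.57] 0.24 25.42 0.03897651946281558
0.038 [-3.17 -0.32  3.65] 0.26 25.73 0.03796404003941805
0.037 [-3.32  0.33  4.11] 0.44 26.05 0.03698165351412182
0.036 [-3.06 -0.1   3.6 ] 0.49 26.37 0.0359767346872157
0.035 [-3.3  -0.35  3.76] 0.63 26.68 0.03498309015610218
0.034 [-3.31 -0.02  3.41] 0.26 27.0 0.033972474708804073
0.033 [-3.47 -0.19  4.38] 0.38 27.32 0.03298644993943916
0.032 [-4.47 -0.33  7.14] 0.23 27.63 0.03208168221061998
0.0316 [-4.54  0.07  9.29] 0.34 28.02 0.03172804023536867
0.0312 [-5.02  0.04 10.26] 0.29 28.4 0.03136158093988767
0.0308 [-5.64 -0.21 12.27] 0.73 28.78 0.031033231827596278
0.0304 [-5.96 -0.12 14.02] 0.54 29.17 0.030668619577879922
```

View pics/scene6.png

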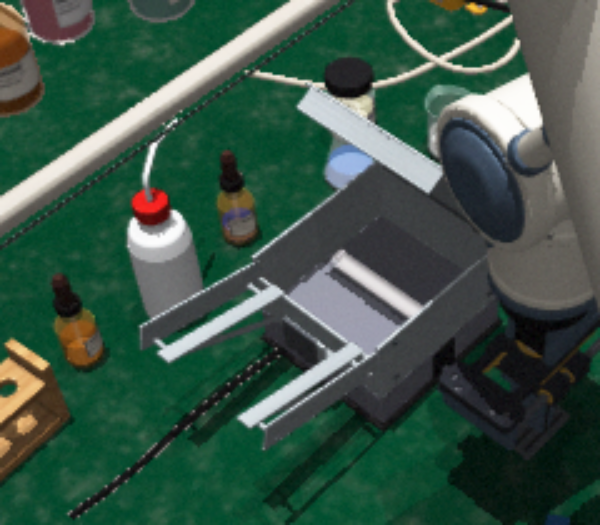

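Lid up, and the tube is inside the bin, from about (340,260) to (420,312) in the crop. At 14 N the ramp is empty and the catch is down. I'll hold a moment, then look again and ease up.

```bash
python3 - <<'E'
from h import *
np.set_printoptions(precision=2,suppress=True)
p=binp(-185,0,.0); arm.sleep(1.0); print(fm(8)[0])
a=arm.snapshot("scene")[120:330,130:370,::-1]
cv2.imwrite("pics/scene7.png",cv2.resize(a,None,fx=2.5,fy=2.5))
for z in np.arange(.034,.0781,.004):
    arm.move_l(np.array([p[0],p[1],z]),feed=.016)
    f=arm.current_force()-F0; print(round(z,3),f[2],round(arm.current_t(),2))
arm.sleep(.3)
cv2.imwrite("pics/scene8.png",cv2.resize(arm.snapshot("scene")[120:330,130:370,::-1],None,fx=2.5,fy=2.5))
E
```

```text
[-5.89 -0.23 13.71]
0.034 3.8005074198618987 30.77
0.038 3.412252273805935 31.18
0.042 3.6393234035305686 31.57
0.046 3.878229789783053 31.98
0.05 3.0651759748766905 32.38
0.054 3.2956857057318802 32.77
0.058 2.964860048746735 33.17
0.062 2.295071864114709 33.58
0.066 2.4647320049574573 33.98
0.07 3.056327259104729 34.38
0.074 -0.0846063513890414 34.77
0.078 1.2126423232942376 35.17
```

View pics/scene7.png

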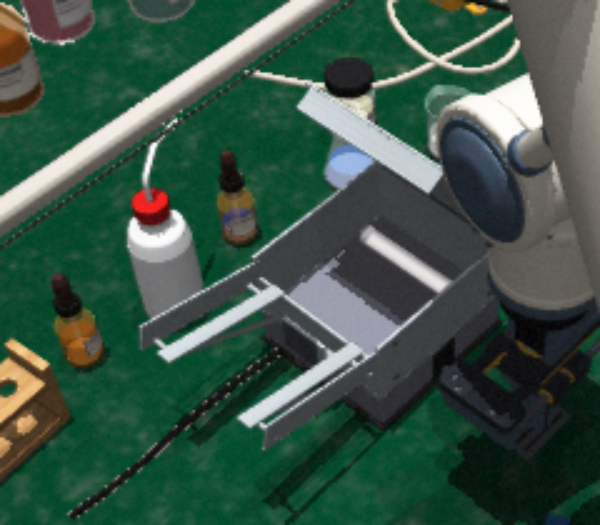

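View pics/scene8.png

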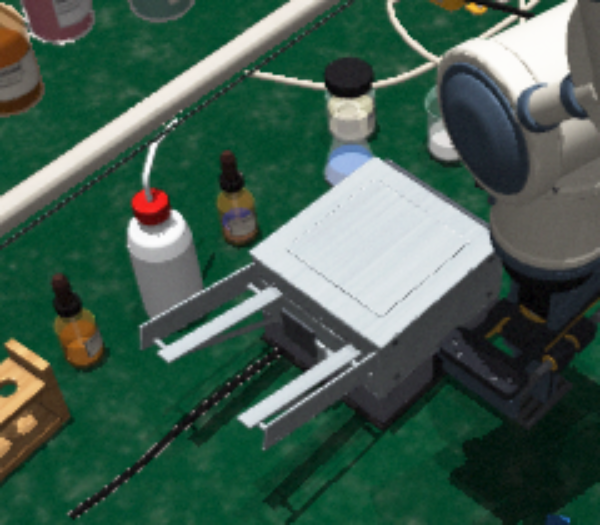

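The held-open view shows the tube inside the bin, rolling on to about (365,235)–(445,285). After easing, the lid is shut and the ramp is empty. I'll retreat, take a last look and hand in.

```bash
python3 - <<'E'
from h import *
p=binp(-185,0,.2); arm.move_l(p,feed=.08); arm.sleep(.5)
for n in("scene","top"): cv2.imwrite(f"pics/{n}9.png",arm.snapshot(n)[:,:,::-1])
print(arm.current_t(),arm.current_force())
E
```

```text
37.8 [-0.75741266  0.37028298 -0.3195647 ]
```

View pics/scene9.png

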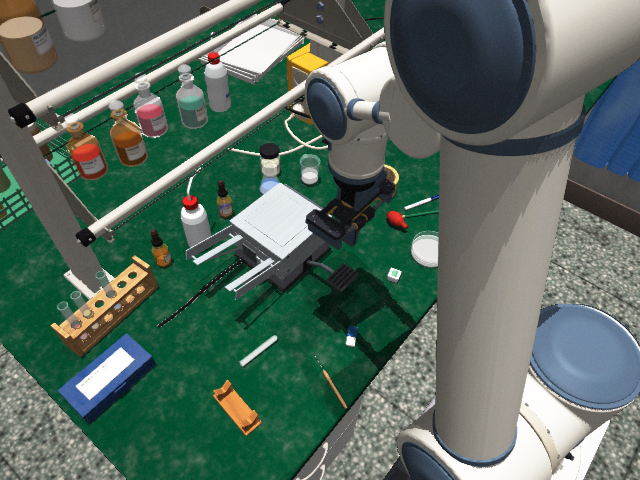

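The last view shows the lid shut, with its centre at about (280,220), the pedal up at (343,277) and the cradle empty at (237,407). The look-alike rod at (260,350) and the other things visible are where they were. The gripper touches nothing.

```bash
python3 -c "
from rig import arm
print(arm.sign_off(),arm.current_t())"
```

```text
the job is handed in; nothing more can be done
the job is handed in; nothing more can be done
```

The tube is in the glass-waste bin and the lid is shut. I handed the job in at about 38 s of the 64 s allowed.

- **Tube:** I gripped it at its middle and laid it on the ramp. It rolled to the catch, square across both rails and within about 1 mm of the expected waiting spot.
- **Pedal press:** I felt the rubber stop at about 39 mm of tread travel and pressed on to about 14 N, below the 28 N limit. The catch sank and the tube rolled in, seen in two pictures with the lid held open.
- **Easing up:** I let the pedal up at about 10 mm/s on average. The fingers stayed in contact at 2–4 N until the tread reached the top.
- **Last checks:** The final picture shows the lid shut, the ramp and cradle empty, and the pedal up. The look-alike rod and the other things I could see had not moved, and the gripper was clear. The tape roll is partly hidden behind the gripper in that picture, so I could not fully check it, but the arm never worked near it.

No check failed. The force readings were noisy by about 0.5 to 1 N.

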